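# Lock the carrying handle of a bench welding supply

### The job

Get the blue pulse-welder supply ready to be carried: swing its folded-down U-shaped handle up and over until its spring plunger drops fully into the notch of the catch plate and the handle is locked there, then let go. Feel for the notch: the plate is set differently every time, and a handle pushed too hard jumps out past it. Leave the tins, the tray and the magnifier visor where they are.

Things in the scene. Friction and masses are not known exactly. Their poses are not given: they have to be found in the camera images.
- unit: Blue box-shaped power supply, 150 mm along its x, 130 mm along its y, 110 mm high; heavy, stays put. Origin: centre of its underside on the bench. Its x axis is parallel to the handle's level hinge line; its -y face is the white front panel with a switch, its +y face the slotted rear, to which the handle is folded down. One tin stands on its flat top.
- pivot (a point): Point on the handle's hinge line at the middle of the box, 65 mm above the bench. The hinge line runs along the box's x axis. A steel catch plate (rim radius 50 mm, one notch) is set around the hinge at the box's +x side.
- grip (a point): Middle of the handle's grip, on its axis: a level black rubber sleeve, 20 mm across, 110 mm long, parallel to the hinge line and 135 mm from it, between the side arms of a U of 12 mm steel bar (arms 95 mm either side of the middle). Folded down it is about 127 mm out from the pivot along box +y and 46 mm above it, over 50 mm clear of the box, nothing under it.
- handle (a joint): Swing, rad: 0 folded down to the rear, the line pivot to grip then rising 0.35 rad above box +y; grows as it swings up and over to the front (1.22 upright), dead end 2.3. Stiff hinge: stays where left; 3 to 8 N at the grip moves it. The notch is anywhere from 0.7 to 1.93: it pulls the handle in over 0.1 rad; then moving on takes 10 N, rising to 20 N within 0.1 rad, where it jumps past.
- plunger (a joint): Travel, m, of the brass spring plunger with a black knob 20 mm across, carried inside the handle's arm on the box's +x side and pressing on the catch plate's rim: about 0 on the plain rim before the notch, about 0.005 fully dropped into the notch, about -0.0015 when forced past it (it can be swung back in, easily).
- tin_a: White round lidded tin, 48 mm across, 20 mm high, standing loose on top of the box. Origin: centre of its underside. To be left alone.
- tin_b: The same kind of tin, loose on the bench in front of the white panel. Origin: centre of its underside. To be left alone.
- tray: Empty steel tray, 100 x 160 x 22 mm, loose on the bench behind the box, beyond the folded handle. Origin: centre of its underside. To be left alone.
- visor: Grey magnifier visor with headband, about 180 x 165 x 34 mm, loose on the bench further in front of the white panel. Origin: under the middle of its lens hood. To be left alone.

How it is judged:
At the end, for the whole second after the job is handed in: The plunger has dropped at least 3.8 mm into the notch (it reads about 5 mm when home), the handle stands still (under 0.05 rad/s) between 0.55 and 2.1 rad, and it has been let go (value of joint plunger between 0.0038 and 0.0085 m and value of joint handle between 0.55 and 2.1 rad and velocity of joint handle between -0.05 and 0.05 rad/s); the robot touches nothing.
It fails at once if the tin on top of the box is pushed more than 30 mm from its place (distance of tin_a from where it was at the start of the episode above 0.03 m).
It fails at once if the tin on the bench is pushed more than 30 mm from its place (distance of tin_b from where it was at the start of the episode above 0.03 m).
It fails at once if the tray is pushed more than 30 mm from its place (distance of tray from where it was at the start of the episode above 0.03 m).
It fails at once if the visor is pushed more than 30 mm from its place (distance of visor from where it was at the start of the episode above 0.03 m).
It also fails if it takes over 72 s, if anything falls off the work surface, if the arm or the gripper's body presses on something with over 40 N, if the wrist force passes 120 N, or if a joint passes its speed limit or range.

### The arm

A 6-joint arm with a two-finger parallel gripper is mounted at the origin on the work surface. World frame = base frame: x ahead of the robot, y to its left, z up, the work surface at z = 0. Lengths are in m, angles in rad, forces in N, time in s.
With the tool pointing down it reaches from about 0.375 to 0.9 m from the base axis. Payload 3.1 kg.
Tool frame: the origin (TCP) lies between the finger pads; the fingertips stand 8 mm ahead of it and the grasp point (between the pads) lies 11 mm behind it; z points along the fingers, y is the line along which they close (so a half turn about z gives the same grasp; the last joint's range is limited). The gripper opens to 87 mm and grips with 3 to 60 N. Pads are 19 mm wide; open, the fingers measure 117 mm over their backs; the gripper's body (75 mm by 190 mm) begins 51 mm behind the grasp point.
Start: joints at [1.012, 0.527, 1.433, -0, 1.181, -0.178], TCP at [0.232, 0.58, 0.231] pointing down, gripper open.
Joint ranges: [-3.08, 3.08], [-0.75, 2.2], [0.22, 2.44], [-1.43, 4.57], [0, 2.65], [-2.85, 2.85]. Speed limits (rad/s): [2.79, 2.79, 3.14, 3.14, 3.14, 3.14].

### API

Orientations are given as a unit quaternion [x, y, z, w].
In Python, from rig import robot, vision, job gives the robot as it stands.
- The arm moves only by the shell command python3 -m handwheel 'ROWS' [OPENING] [FORCE]. ROWS is JSON, a list of rows, each a list of 4 numbers: the shift along the tool's x, y, z as a fraction of full scale, then the turn about the tool's z as a fraction of full scale. A call has 1 to 20 rows; each row is the pose to reach, as a shift and turn from the pose commanded when the call began, along the tool's axes at that moment, turning the shorter way round; what a row does not reach only later rows make up. Full scale, the value 1, is 300 mm for a shift and 2 pi rad for a turn. A row lasts 1/12 s, in which the tool goes at most 41.7 mm and 7.16 degrees, less where a joint would pass 70% of its speed; a pose out of reach is approached as far as the arm can. A call with a number of a shift or a turn outside -1 to 1 is refused whole. A call with a gripper value outside its range is refused whole. OPENING is the opening in per cent of the stroke, from 0 (shut) to 100 (fully open), set as the call begins (- or left out, the last holds). The fingers move at their own pace and stop on an object; FORCE is the grip in N (left out, the last holds). Time passes only in rows, so rows that repeat a pose let the fingers close. It gives the time, the measured TCP pose, the force, the opening and the grip force at its end, in the units of the state.
- robot.get_obs(): the state, without advancing time (a new reading comes with each control period).
- vision.camera(name): name is "scene" or "side" or "wrist"; returns a dict with "frame" (400x640x3 uint8, red, green, blue), "K" (3x3 intrinsics, pixels), "cam_to_world" (4x4, takes a point from camera to world coordinates); the wrist camera has in their place "hand_eye" (4x4, takes a point from camera to tool coordinates, whose origin is the TCP and whose axes are the flange's). Camera axes: x right, y down, z forward; pixel columns grow to the right and rows downward; lengths in m; the calibration is good to about 2 mm. A picture is of the moment at which its call begins: read the wrist's pose just before it. There is no depth.
- job.hand_in(): hands the job in; it is judged then, once.
Trained networks look in the newest picture that a camera, given by its name, has taken for a name from the list of things; names that differ only in an ending like _2 or _b are one class to them, and where a whole thing is asked for, a point or a joint stands for the part that bears it (a point fixed in the world has none). Each returns a list of dicts, best first, with "conf" (0 to 1); they miss things now and then, are a little off and sometimes report something else, mostly with a low value. They report only what shows in the picture. A call takes as long as a camera call.
- vision.look_for(camera, label): "point" ([row, column] in pixels, amid what is visible of it).
- vision.outline_of(camera, label): "mask" (400x640 bool, what is visible of it) and "point" ([row, column] in pixels, amid what is visible of it).
The state is a dict: "time": time; "q": joint angles; "joint_velocities": joint speeds; "joint_torque": joint torques, N m; "position": TCP position; "tool_rot": TCP orientation; "ft_force": force on the tool from outside, world axes, zero at the start; "moment": the same for the moment, N m; "grip_width": finger opening in m; "grip_force": force on a finger pad.
Only numpy, scipy, OpenCV 4.12 (cv2) and the standard library are available. Lean on these libraries where they do the work, as an engineer would, in place of code of your own. Each camera call takes 0.05 s, during which the arm holds its last target. There are 200 camera calls.

## Working session

There is one attempt and no reset: what is moved stays moved. The work goes in short steps, Python scripts to look and compute and a shell command to move; the robot and the scene stay as the last step left them, time stands still between calls to the robot, and variables do not carry over. Pictures are saved under pics/ and viewed, at most 10 in all, crops included, and the job is handed in when it is done.

```bash
mkdir -p pics; ls; python3 - <<'E'
from rig import robot, vision, job
import cv2, numpy as np
o=robot.get_obs(); print({k:np.round(v,3).tolist() for k,v in o.items()})
for c in ["scene","side"]:
    d=vision.camera(c); cv2.imwrite(f"pics/{c}0.png",d["frame"][:,:,::-1])
    print(c,np.round(d["K"],1).tolist(),np.round(d["cam_to_world"],4).tolist())
    for l in ["unit","pivot","grip","handle","plunger","tin_a","tray","visor"]:
        print(l,[(np.round(r["point"]).tolist(),round(r["conf"],2)) for r in vision.look_for(c,l)][:3])
E
```

```text
pics
{'time': 0.0, 'q': [1.011, 0.528, 1.434, -0.0, 1.181, -0.178], 'joint_velocities': [-0.001, 0.0, 0.001, -0.001, 0.001, -0.001], 'joint_torque': [-0.002, -44.005, -17.659, 0.063, 0.058, -0.0], 'position': [0.232, 0.58, 0.23], 'tool_rot': [0.189, 0.982, -0.001, -0.0], 'ft_force': [0.025, 0.18, 0.301], 'moment': [0.082, -0.04, 0.006], 'grip_force': 0.0, 'grip_width': 0.087}
scene [[435.0, 0.0, 320.0], [0.0, 435.0, 206.9], [0.0, 0.0, 1.0]] [[-0.217, 0.5331, -0.8178, 1.3517], [0.976, 0.1029, -0.1919, 0.1918], [-0.0181, -0.8398, -0.5426, 0.6306], [0.0, 0.0, 0.0, 1.0]]
unit [([217.0, 319.0], 0.58)]
pivot []
grip [([211.0, 339.0], 0.62)]
handle [([211.0, 339.0], 0.55)]
plunger [([220.0, 323.0], 0.32)]
tin_a [([198.0, 306.0], 0.86), ([212.0, 336.0], 0.19)]
tray [([195.0, 304.0], 0.74), ([286.0, 398.0], 0.57)]
visor [([207.0, 225.0], 0.88)]
side [[510.7, 0.0, 313.1], [0.0, 510.7, 201.4], [0.0, 0.0, 1.0]] [[0.8896, -0.3456, 0.2986, 0.2069], [-0.4563, -0.6438, 0.6142, -0.6834], [-0.02, -0.6827, -0.7304, 0.9201], [0.0, 0.0, 0.0, 1.0]]
unit [([217.0, 313.0], 0.65)]
pivot [([213.0, 312.0], 0.76), ([166.0, 315.0], 0.51)]
grip [([167.0, 312.0], 0.79)]
handle [([160.0, 314.0], 0.68)]
plunger [([172.0, 348.0], 0.66)]
tin_a [([204.0, 322.0], 0.75), ([274.0, 325.0], 0.58)]
tray [([169.0, 324.0], 0.59)]
visor [([332.0, 343.0], 0.7)]
```

```bash
cd pics; python3 -c "
import cv2,numpy as np
a=cv2.imread('scene0.png')[130:310,200:440];b=cv2.imread('side0.png')[120:300,210:450]
cv2.imwrite('z0.png',np.vstack([cv2.resize(x,None,fx=1.66*1,fy=1.66,interpolation=cv2.INTER_CUBIC) if 0 else cv2.resize(x,(400,300),interpolation=cv2.INTER_CUBIC) for x in (a,b)]))"
```

```text
(no output)
```

View pics/scene0.png

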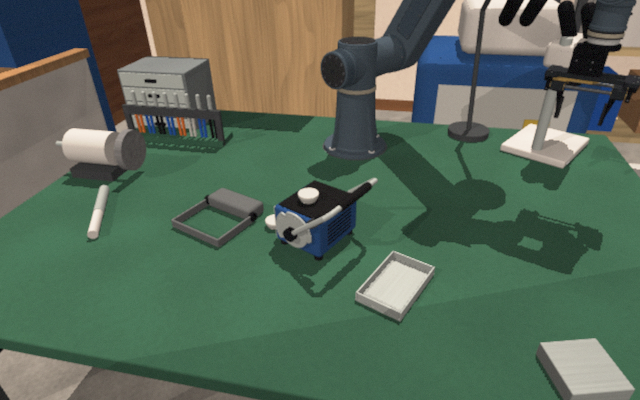

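View pics/side0.png

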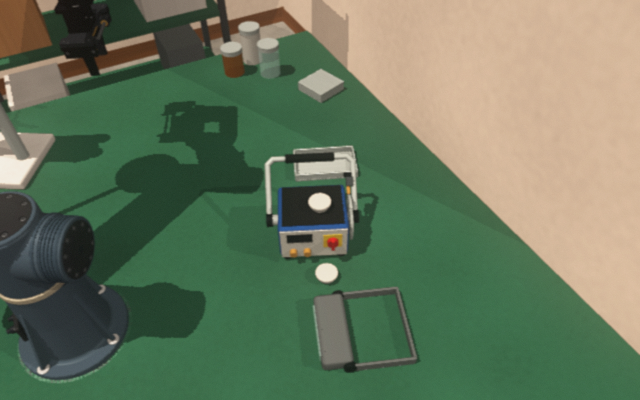

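Both views show the blue box mid-bench, with its white panel towards −y, the grip at about (158,310) in side and (190,358) in scene, and the visor and tin in front. I'll zoom in to get exact corners.

```bash
cd pics; python3 -c "
import cv2,numpy as np
a=cv2.imread('scene0.png')[165:265,260:390];b=cv2.imread('side0.png')[140:265,255:370]
r=lambda x:cv2.resize(x,None,fx=4,fy=4,interpolation=cv2.INTER_CUBIC)
a=r(a);b=r(b);c=np.zeros((500,800,3),np.uint8);a=cv2.resize(a,(390,300));b=cv2.resize(b,(403,438));
c[:300,:390]=a;c[:438,395:798]=b
cv2.imwrite('z1.png',c)"
```

```text
(no output)
```

View pics/z1.png

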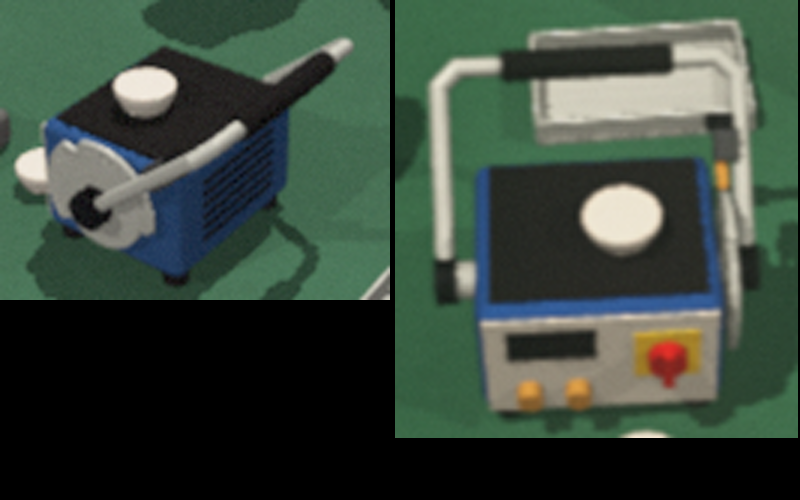

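```bash
cat > h.py <<'E'
import numpy as np
from scipy.spatial.transform import Rotation as R
from scipy.optimize import least_squares
def proj(d,P):
    T=np.linalg.inv(d["cam_to_world"]); p=P@T[:3,:3].T+T[:3,3]; u=p@np.array(d["K"]).T
    return u[:,:2]/u[:,2:]
def world(pr,L):
    return L@R.from_euler('z',pr[2]).as_matrix().T+[pr[0],pr[1],0]
def gripL(th,l=.135,x=0): return [x,l*np.cos(.35+th),.065+l*np.sin(.35+th)]
E
python3 - <<'E'
from h import *
from rig import robot,vision
ds={c:vision.camera(c) for c in("scene","side")}
C=lambda a,b:[a*.075,b*.065,.11]
L=np.array([C(1,-1),C(1,1),C(-1,1),C(-1,-1),gripL(0,x=.055),gripL(0,x=-.055)])
S=np.array([[47,122],[165,165],[290,95],[165,45],[245,118],[334,62]])/3.+[260,165]
D=(np.array([[722,303],[708,158],[480,170],[481,312],[671,59],[502,64]])-[395,0])/3.504+[255,140]
f=lambda p:np.r_[(proj(ds["scene"],world(p,L))-S).ravel(),(proj(ds["side"],world(p,L))-D).ravel()]
r=least_squares(f,[.5,.05,0],loss='soft_l1')
print(r.x,np.round(f(r.x).reshape(-1,2),1).tolist())
print("grip",world(r.x,np.array([gripL(0)])),"top",world(r.x,np.array([gripL(1.22)])))
# bench objects: masks -> plane
def onplane(d,rc,z):
    v=np.linalg.inv(np.array(d["K"]))@[rc[1],rc[0],1]; M=np.array(d["cam_to_world"]); w=M[:3,:3]@v
    return M[:3,3]+w*(z-M[2,3])/w[2]
for c in ds:
  for l,z in(("tin_a",.13),("tin_a",.02),("tray",.011),("visor",.017)):
    print(c,l,[np.round(onplane(ds[c],q["point"],z),3)[:2].tolist() for q in vision.look_for(c,l)[:2]])
E
```

```text
[ 0.53001364 -0.01282789 -0.44810049] [[-4.3, -3.3], [1.5, 2.1], [0.2, -4.2], [-1.7, -3.6], [4.5, 23.1], [3.7, 18.6], [0.7, 1.3], [0.4, -1.7], [-1.4, -2.9], [-3.0, 1.2], [0.6, 7.7], [1.5, 7.8]]
grip [[0.58495692 0.10146717 0.1112912 ]] top [[ 0.53006021 -0.012731    0.19999996]]
scene tin_a [[0.556, -0.027], [0.669, -0.075]]
scene tin_a [[0.381, -0.075], [0.519, -0.134]]
scene tray [[0.677, 0.195]]
scene visor [[0.464, -0.269], [0.373, -0.076]]
side tin_a [[0.465, -0.194]]
side tin_a [[0.501, -0.126]]
side tray []
side visor [[0.463, -0.266]]
```

```bash
python3 - <<'E'
from h import *
from rig import robot,vision
ds={c:vision.camera(c) for c in("scene","side")}
C=lambda a,b:[a*.075,b*.065,.11]
def L(t): return np.array([C(1,-1),C(1,1),C(-1,1),C(-1,-1),gripL(t,x=.055),gripL(t,x=-.055),[.095,0,.065]])
S=np.array([[47,122],[165,165],[290,95],[165,45],[245,118],[334,62],[90,207]])/3.+[260,165]
D=(np.array([[722,303],[708,158],[480,170],[481,312],[671,59],[502,64],[750,268]])-[395,0])/3.504+[255,140]
f=lambda p:np.r_[(proj(ds["scene"],world(p,L(p[3])))-S).ravel(),(proj(ds["side"],world(p,L(p[3])))-D).ravel()]
r=least_squares(f,[.5,.05,-.4,0],loss='soft_l1')
print(r.x,np.round(f(r.x).reshape(-1,2),1).tolist())
p=r.x
print("grip",world(p,np.array([gripL(p[3])])))
# triangulate sleeve ends freely, and box corners
P=[np.array(ds[c]["K"])@np.linalg.inv(ds[c]["cam_to_world"])[:3] for c in ds]
import cv2
X=cv2.triangulatePoints(P[0],P[1],S.T,D.T); print(np.round((X[:3]/X[3]).T,3))
print(np.round(world(p,L(p[3])),3))
E
```

```text
[ 0.53230025 -0.00919501 -0.4349465   0.34468653] [[-3.0, -2.3], [3.6, 2.9], [1.5, -3.8], [-1.0, -3.0], [-2.2, 3.6], [-2.8, 0.1], [-0.1, -0.0], [1.2, -0.6], [0.1, -3.3], [-1.5, -3.9], [-2.3, -0.1], [0.8, 0.0], [-0.0, 0.6], [-1.1, -0.2]]
grip [[0.57600152 0.08486276 0.15141953]]
[[ 0.573 -0.094  0.104]
 [ 0.621  0.008  0.111]
 [ 0.493  0.078  0.1  ]
 [ 0.443 -0.034  0.104]
 [ 0.622  0.062  0.155]
 [ 0.527  0.113  0.151]
 [ 0.62  -0.05   0.065]]
[[ 0.573 -0.1    0.11 ]
 [ 0.628  0.018  0.11 ]
 [ 0.492  0.081  0.11 ]
 [ 0.437 -0.037  0.11 ]
 [ 0.626  0.062  0.151]
 [ 0.526  0.108  0.151]
 [ 0.618 -0.049  0.065]]
```

```bash
R='[-0.837,-0.552,0,0.0103]'; python3 -m handwheel '[[-0.4,-0.26,0,0.005],[-0.837,-0.552,0,0.0103],[-0.837,-0.552,0,0.0103],[-0.837,-0.552,0,0.0103],[-0.837,-0.552,0,0.0103],[-0.837,-0.552,0,0.0103],[-0.837,-0.552,0,0.0103],[-0.837,-0.552,0,0.0103],[-0.837,-0.552,0,0.0103]]' 100
cat >> h.py <<'E'
def need(tgt,yaw_y):
    "world TCP target + heading of tool y -> handwheel fractions"
    from rig import robot
    o=robot.get_obs(); M=R.from_quat(o["tool_rot"]).as_matrix()
    d=M.T@(np.array(tgt)-o["position"]); a=np.arctan2(M[1,1],M[0,1])
    t=(a-yaw_y+np.pi/2)%np.pi-np.pi/2
    print("t",round(o["time"],2),"pos",np.round(o["position"],4),"head",round(a,3),"F",np.round(o["ft_force"],1),"w",round(o["grip_width"],4),"frac",np.round(np.r_[d/.3,t/(2*np.pi)],4))
E
python3 -c "
from h import *
need([.575,.0865,.25],np.pi/2-.45)"
```

```text
time: 2.25
position: [0.4058, 0.3311, 0.2308]
tool_rot: [0.223, 0.975, 0.0, 0.0]
ft_force: [0.2, 0.7, 0.8]
grip_width: 0.0872
grip_force: 0.0
t 2.25 pos [0.4058 0.3311 0.2308] head 1.12 F [0.2 0.7 0.8] w 0.0872 frac [-8.629e-01 -4.881e-01 -6.370e-02 -1.000e-04]
```

```bash
python3 -m handwheel '[[-0.43,-0.244,-0.063,0],[-0.863,-0.488,-0.063,0],[-0.863,-0.488,-0.063,0],[-0.863,-0.488,-0.063,0],[-0.863,-0.488,-0.063,0],[-0.863,-0.488,-0.063,0],[-0.863,-0.488,-0.063,0],[-0.863,-0.488,-0.063,0],[-0.863,-0.488,-0.063,0],[-0.863,-0.488,-0.063,0]]'
python3 - <<'E'
from h import *
from rig import robot,vision
import cv2
o=robot.get_obs();d=vision.camera("wrist")
T=np.eye(4);T[:3,:3]=R.from_quat(o["tool_rot"]).as_matrix();T[:3,3]=o["position"]
d["cam_to_world"]=T@d["hand_eye"]
im=d["frame"][:,:,::-1].copy()
p=[.5323,-.0092,-.45]
for x in(-.055,0,.055):
    u=proj(d,world(p,np.array([gripL(.35,x=x)])))[0];print(x,u); cv2.circle(im,tuple(int(v) for v in u),3,(0,0,255),1)
cv2.imwrite("pics/w1.png",im); np.savez("w1.npz",K=d["K"],cam_to_world=d["cam_to_world"])
print(o["position"],d["cam_to_world"][:3,3]); need([.575,.0865,.25],np.pi/2-.45)
E
```

```text
time: 3.08
position: [0.5735, 0.0911, 0.249]
tool_rot: [0.221, 0.975, 0.0, -0.001]
ft_force: [-0.2, 0.5, -0.2]
grip_width: 0.0871
grip_force: 0.0
-0.055 [313.51557152 134.54340071]
0 [313.60101325 209.81932923]
0.055 [313.67727015 277.00323346]
[0.57352414 0.09105203 0.24899565] [0.50622017 0.12240537 0.40311723]
t 3.13 pos [0.573  0.0916 0.249 ] head 1.127 F [ 0.  -0.4  0.2] w 0.0871 frac [-0.0134 -0.0123 -0.0034  0.001 ]
```

View pics/w1.png

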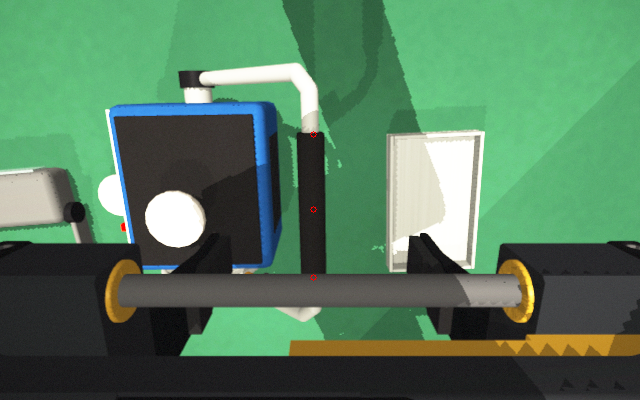

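The projected sleeve points (313, 134–277) land on the black sleeve, so I'm confirming the model and descending.

```bash
python3 -c "
from h import *
need([.5765,.0855,.142],np.pi/2-.45)"
```

```text
t 3.13 pos [0.573  0.0916 0.249 ] head 1.127 F [ 0.  -0.4  0.2] w 0.0871 frac [-0.0202 -0.0132  0.3566  0.001 ]
```

```bash
python3 -m handwheel '[[-0.007,0,0.09,0.0005],[-0.007,0,0.18,0.0005],[-0.007,0,0.25,0.0005],[-0.007,0,0.30,0.0005],[-0.007,0,0.30,0.0005],[-0.007,0,0.30,0.0005]]' 70 20
python3 -c "
from h import *
need([.5765,.0855,.142],np.pi/2-.45)"
```

```text
time: 3.63
position: [0.5746, 0.0907, 0.1589]
tool_rot: [0.221, 0.975, -0.0, -0.001]
ft_force: [1.0, -0.1, 1.1]
grip_width: 0.0624
grip_force: 0.0
t 3.63 pos [0.5746 0.0907 0.1589] head 1.125 F [ 1.  -0.1  1.1] w 0.0624 frac [-0.0132 -0.0128  0.0564  0.0006]
```

```bash
python3 -m handwheel '[[-0.013,-0.013,0.03,0.0005],[-0.013,-0.013,0.056,0.0005],[-0.013,-0.013,0.056,0.0005],[-0.013,-0.013,0.056,0.0005]]'
python3 -m handwheel '[[0,0,0,0],[0,0,0,0],[0,0,0,0],[0,0,0,0],[0,0,0,0],[0,0,0,0],[0,0,0,0],[0,0,0,0]]' 0 20
python3 -c "
from h import *
need([.5765,.0855,.142],np.pi/2-.45)"
```

```text
time: 3.97
position: [0.5779, 0.0834, 0.1426]
tool_rot: [0.224, 0.975, -0.0, -0.0]
ft_force: [0.4, -0.8, 0.3]
grip_width: 0.0608
grip_force: 0.0
time: 4.63
position: [0.5779, 0.083, 0.1426]
tool_rot: [0.224, 0.975, -0.0, -0.0]
ft_force: [-0.6, -1.1, 0.6]
grip_width: 0.0196
grip_force: 20.0
t 4.63 pos [0.5779 0.083  0.1426] head 1.12 F [-0.6 -1.1  0.6] w 0.0196 frac [ 0.0079  0.0053  0.0021 -0.0002]
```

```bash
cat > chk.py <<'E'
import sys
from h import *
from rig import robot
o=robot.get_obs(); p=o["position"]; yw=-.45
y=(p[0]-.5323)*-np.sin(yw)+(p[1]+.0092)*np.cos(yw); z=p[2]+.011-.065
e=np.arctan2(z,y); F=o["ft_force"]; fy=F[0]*-np.sin(yw)+F[1]*np.cos(yw)
ft=-fy*np.sin(e)+F[2]*np.cos(e); fr=fy*np.cos(e)+F[2]*np.sin(e)
print(f"  t{o['time']:.2f} th {e-.35:.3f} r {np.hypot(y,z):.4f} Ft {ft:.1f} Fr {fr:.1f} w {o['grip_width']:.4f}")
sys.exit(ft < -(float(sys.argv[1]) if len(sys.argv)>1 else 15))
E
python3 chk.py; python3 - <<'E'
import numpy as np
e=.711+np.arange(0,1.65,.04)
y=.135*np.cos(e)/.3; z=-.135*np.sin(e)/.3
for i in range(len(e)-1): print(f"{e[i]-.35:.2f}->{e[i+1]-.35:.2f} dy {y[i+1]-y[i]:.4f} dz {z[i+1]-z[i]:.4f} cum {y[i+1]-y[0]:.3f} {z[i+1]-z[0]:.3f}")
E
```

```text
t4.63 th 0.361 r 0.1358 Ft 1.3 Fr -0.6 w 0.0196
0.36->0.40 dy -0.0120 dz -0.0134 cum -0.012 -0.013
0.40->0.44 dy -0.0125 dz -0.0129 cum -0.025 -0.026
0.44->0.48 dy -0.0130 dz -0.0124 cum -0.038 -0.039
0.48->0.52 dy -0.0135 dz -0.0119 cum -0.051 -0.051
0.52->0.56 dy -0.0140 dz -0.0113 cum -0.065 -0.062
0.56->0.60 dy -0.0144 dz -0.0107 cum -0.080 -0.073
0.60->0.64 dy -0.0149 dz -0.0102 cum -0.094 -0.083
0.64->0.68 dy -0.0153 dz -0.0096 cum -0.110 -0.092
0.68->0.72 dy -0.0156 dz -0.0089 cum -0.125 -0.101
0.72->0.76 dy -0.0160 dz -0.0083 cum -0.141 -0.110
0.76->0.80 dy -0.0163 dz -0.0077 cum -0.158 -0.117
0.80->0.84 dy -0.0166 dz -0.0070 cum -0.174 -0.124
0.84->0.88 dy -0.0168 dz -0.0063 cum -0.191 -0.131
0.88->0.92 dy -0.0171 dz -0.0057 cum -0.208 -0.136
0.92->0.96 dy -0.0173 dz -0.0050 cum -0.225 -0.141
0.96->1.00 dy -0.0175 dz -0.0043 cum -0.243 -0.146
1.00->1.04 dy -0.0176 dz -0.0036 cum -0.260 -0.149
1.04->1.08 dy -0.0178 dz -0.0029 cum -0.278 -0.152
1.08->1.12 dy -0.0179 dz -0.0022 cum -0.296 -0.154
1.12->1.16 dy -0.0179 dz -0.0014 cum -0.314 -0.156
1.16->1.20 dy -0.0180 dz -0.0007
[... 323 characters left out ...]
->1.48 dy -0.0175 dz 0.0043 cum -0.457 -0.141
1.48->1.52 dy -0.0173 dz 0.0050 cum -0.474 -0.136
1.52->1.56 dy -0.0171 dz 0.0057 cum -0.491 -0.131
1.56->1.60 dy -0.0168 dz 0.0063 cum -0.508 -0.124
1.60->1.64 dy -0.0166 dz 0.0070 cum -0.525 -0.117
1.64->1.68 dy -0.0163 dz 0.0077 cum -0.541 -0.110
1.68->1.72 dy -0.0160 dz 0.0083 cum -0.557 -0.101
1.72->1.76 dy -0.0156 dz 0.0089 cum -0.572 -0.092
1.76->1.80 dy -0.0152 dz 0.0096 cum -0.588 -0.083
1.80->1.84 dy -0.0149 dz 0.0102 cum -0.603 -0.073
1.84->1.88 dy -0.0144 dz 0.0108 cum -0.617 -0.062
1.88->1.92 dy -0.0140 dz 0.0113 cum -0.631 -0.050
1.92->1.96 dy -0.0135 dz 0.0119 cum -0.644 -0.039
1.96->2.00 dy -0.0130 dz 0.0124 cum -0.658 -0.026False
```

```bash
H="python3 -m handwheel"; 
$H '[[0,-0.006,-0.0067,0],[0,-0.012,-0.0134,0],[0,-0.018,-0.02,0],[0,-0.025,-0.026,0],[0,-0.025,-0.026,0]]' | grep ft_; python3 chk.py 20 &&
$H '[[0,-0.0065,-0.0062,0],[0,-0.013,-0.0124,0],[0,-0.020,-0.018,0],[0,-0.0265,-0.0243,0],[0,-0.0265,-0.0243,0]]' | grep ft_; python3 chk.py 20 &&
$H '[[0,-0.007,-0.0056,0],[0,-0.014,-0.0113,0],[0,-0.021,-0.0167,0],[0,-0.0284,-0.022,0],[0,-0.0284,-0.022,0]]' | grep ft_; python3 chk.py 20 &&
$H '[[0,-0.0075,-0.005,0],[0,-0.0149,-0.0102,0],[0,-0.0149,-0.0102,0]]' | grep ft_; python3 chk.py
```

```text
ft_force: [2.8, 2.5, -5.4]
  t5.05 th 0.439 r 0.1363 Ft -6.3 Fr -1.4 w 0.0196
  t5.05 th 0.439 r 0.1363 Ft -6.3 Fr -1.4 w 0.0196
  t5.05 th 0.439 r 0.1363 Ft -6.3 Fr -1.4 w 0.0196
  t5.05 th 0.439 r 0.1363 Ft -6.3 Fr -1.4 w 0.0196False
False
False
False
```

```bash
sed -i 's/sys.exit(\(.*\))$/sys.exit(int(\1))/' chk.py; H="python3 -m handwheel"; 
$H '[[0,-0.0065,-0.0062,0],[0,-0.013,-0.0124,0],[0,-0.020,-0.018,0],[0,-0.0265,-0.0243,0],[0,-0.0265,-0.0243,0]]' >/dev/null&& python3 chk.py 20 &&
$H '[[0,-0.007,-0.0056,0],[0,-0.014,-0.0113,0],[0,-0.021,-0.0167,0],[0,-0.0284,-0.022,0],[0,-0.0284,-0.022,0]]' >/dev/null&& python3 chk.py 20 &&
$H '[[0,-0.0075,-0.005,0],[0,-0.0149,-0.0102,0],[0,-0.0149,-0.0102,0]]' >/dev/null&& python3 chk.py
```

```text
t5.47 th 0.518 r 0.1370 Ft -5.5 Fr 0.2 w 0.0192
  t5.88 th 0.596 r 0.1378 Ft -4.6 Fr 2.9 w 0.0190
  t6.13 th 0.633 r 0.1381 Ft -4.9 Fr 4.0 w 0.0194
```

```bash
H="python3 -m handwheel"; 
$H '[[0,-0.0077,-0.0048,0],[0,-0.0153,-0.0096,0],[0,-0.0153,-0.0096,0]]' >/dev/null&& python3 chk.py 9.5 &&
$H '[[0,-0.0078,-0.0045,0],[0,-0.0156,-0.0089,0],[0,-0.0156,-0.0089,0]]' >/dev/null&& python3 chk.py 9.5 &&
$H '[[0,-0.008,-0.0042,0],[0,-0.016,-0.0083,0],[0,-0.016,-0.0083,0]]' >/dev/null&& python3 chk.py 9.5 &&
$H '[[0,-0.0082,-0.0038,0],[0,-0.0163,-0.0077,0],[0,-0.0163,-0.0077,0]]' >/dev/null&& python3 chk.py 9.5 &&
$H '[[0,-0.0083,-0.0035,0],[0,-0.0166,-0.007,0],[0,-0.0166,-0.007,0]]' >/dev/null&& python3 chk.py 9.5 &&
$H '[[0,-0.0084,-0.0032,0],[0,-0.0168,-0.0063,0],[0,-0.0168,-0.0063,0]]' >/dev/null&& python3 chk.py 9.5
```

```text
t6.38 th 0.673 r 0.1385 Ft -5.2 Fr 5.5 w 0.0195
  t6.63 th 0.710 r 0.1389 Ft -6.6 Fr 6.0 w 0.0194
  t6.88 th 0.748 r 0.1393 Ft -6.3 Fr 7.5 w 0.0193
  t7.13 th 0.787 r 0.1398 Ft -5.8 Fr 9.7 w 0.0191
  t7.38 th 0.822 r 0.1401 Ft -6.5 Fr 10.6 w 0.0194
  t7.63 th 0.865 r 0.1402 Ft -4.4 Fr 12.5 w 0.0195
```

```bash
H="python3 -m handwheel"; 
$H '[[0,0.002,-0.005,0],[0,0.004,-0.01,0],[0,0.004,-0.01,0]]' >/dev/null&& python3 chk.py 9.5 ;
$H '[[0,0.002,-0.005,0],[0,0.004,-0.01,0],[0,0.004,-0.01,0]]' >/dev/null&& python3 chk.py 9.5
```

```text
t7.88 th 0.874 r 0.1405 Ft -4.2 Fr 3.2 w 0.0194
  t8.13 th 0.881 r 0.1408 Ft -3.9 Fr -8.9 w 0.0193
```

```bash
H="python3 -m handwheel"; 
$H '[[0,-0.0096,0.001,0],[0,-0.0191,-0.001,0],[0,-0.0191,-0.001,0]]' >/dev/null&& python3 chk.py 9.5 &&
$H '[[0,-0.0086,-0.003,0],[0,-0.0173,-0.006,0],[0,-0.0173,-0.006,0]]' >/dev/null&& python3 chk.py 9.5 &&
$H '[[0,-0.0088,-0.0027,0],[0,-0.0175,-0.0053,0],[0,-0.0175,-0.0053,0]]' >/dev/null&& python3 chk.py 9.5 &&
$H '[[0,-0.0088,-0.0023,0],[0,-0.0176,-0.0046,0],[0,-0.0176,-0.0046,0]]' >/dev/null&& python3 chk.py 9.5 
```

```text
t8.38 th 0.912 r 0.1410 Ft -6.5 Fr -2.0 w 0.0195
  t8.63 th 0.952 r 0.1415 Ft -5.4 Fr -2.0 w 0.0193
  t8.88 th 0.990 r 0.1419 Ft -5.0 Fr -0.4 w 0.0196
  t9.13 th 1.026 r 0.1423 Ft -5.6 Fr 0.0 w 0.0194
```

```bash
H="python3 -m handwheel"; 
$H '[[0,-0.0089,-0.0022,0],[0,-0.0178,-0.0043,0],[0,-0.0178,-0.0043,0]]' >/dev/null&& python3 chk.py 9.5 &&
$H '[[0,-0.009,-0.0018,0],[0,-0.0179,-0.0036,0],[0,-0.0179,-0.0036,0]]' >/dev/null&& python3 chk.py 9.5 &&
$H '[[0,-0.009,-0.0014,0],[0,-0.018,-0.0028,0],[0,-0.018,-0.0028,0]]' >/dev/null&& python3 chk.py 9.5 &&
$H '[[0,-0.009,-0.001,0],[0,-0.018,-0.0021,0],[0,-0.018,-0.0021,0]]' >/dev/null&& python3 chk.py 9.5 
```

```text
t9.38 th 1.067 r 0.1428 Ft -4.0 Fr -0.5 w 0.0195
  t9.63 th 1.102 r 0.1432 Ft -5.3 Fr 0.5 w 0.0191
  t9.88 th 1.142 r 0.1437 Ft -5.0 Fr 0.3 w 0.0193
  t10.13 th 1.180 r 0.1441 Ft -5.4 Fr 1.3 w 0.0193
```

```bash
H="python3 -m handwheel"; 
$H '[[0,-0.009,-0.0008,0],[0,-0.018,-0.0016,0],[0,-0.018,-0.0016,0]]' >/dev/null&& python3 chk.py 9.5 &&
$H '[[0,-0.009,-0.0005,0],[0,-0.018,-0.0009,0],[0,-0.018,-0.0009,0]]' >/dev/null&& python3 chk.py 9.5 &&
$H '[[0,-0.009,0,0],[0,-0.018,-0.0002,0],[0,-0.018,-0.0002,0]]' >/dev/null&& python3 chk.py 9.5 &&
$H '[[0,-0.009,0.0002,0],[0,-0.018,0.0005,0],[0,-0.018,0.0005,0]]' >/dev/null&& python3 chk.py 9.5 
```

```text
t10.38 th 1.216 r 0.1445 Ft -5.5 Fr 0.5 w 0.0196
  t10.63 th 1.256 r 0.1449 Ft -4.6 Fr 0.9 w 0.0191
  t10.88 th 1.291 r 0.1453 Ft -5.2 Fr 0.9 w 0.0194
  t11.13 th 1.330 r 0.1457 Ft -4.9 Fr 0.8 w 0.0194
```

```bash
H="python3 -m handwheel"; 
$H '[[0,-0.009,0.0006,0],[0,-0.018,0.0011,0],[0,-0.018,0.0011,0]]' >/dev/null&& python3 chk.py 9.5 &&
$H '[[0,-0.009,0.001,0],[0,-0.018,0.0019,0],[0,-0.018,0.0019,0]]' >/dev/null&& python3 chk.py 9.5 &&
$H '[[0,-0.009,0.0013,0],[0,-0.0179,0.0026,0],[0,-0.0179,0.0026,0]]' >/dev/null&& python3 chk.py 9.5 &&
$H '[[0,-0.0089,0.0017,0],[0,-0.0178,0.0033,0],[0,-0.0178,0.0033,0]]' >/dev/null&& python3 chk.py 9.5 
```

```text
t11.38 th 1.367 r 0.1461 Ft -3.6 Fr -0.3 w 0.0194
  t11.63 th 1.403 r 0.1464 Ft -5.0 Fr -0.0 w 0.0197
  t11.88 th 1.443 r 0.1467 Ft -3.8 Fr -0.8 w 0.0195
  t12.13 th 1.477 r 0.1470 Ft -4.2 Fr -0.3 w 0.0195
```

```bash
H="python3 -m handwheel"; 
$H '[[0,-0.0089,0.002,0],[0,-0.0177,0.004,0],[0,-0.0177,0.004,0]]' >/dev/null&& python3 chk.py 9.5 &&
$H '[[0,-0.0088,0.0023,0],[0,-0.0176,0.0047,0],[0,-0.0176,0.0047,0]]' >/dev/null&& python3 chk.py 9.5 &&
$H '[[0,-0.0087,0.0027,0],[0,-0.0174,0.0054,0],[0,-0.0174,0.0054,0]]' >/dev/null&& python3 chk.py 9.5 &&
$H '[[0,-0.0086,0.003,0],[0,-0.0172,0.006,0],[0,-0.0172,0.006,0]]' >/dev/null&& python3 chk.py 9.5 
```

```text
t12.38 th 1.516 r 0.1473 Ft -1.9 Fr -0.8 w 0.0193
  t12.63 th 1.565 r 0.1476 Ft 3.4 Fr -3.4 w 0.0194
  t12.88 th 1.609 r 0.1478 Ft 7.1 Fr -5.3 w 0.0195
  t13.13 th 1.640 r 0.1479 Ft 2.9 Fr -4.9 w 0.0194
```

```bash
H="python3 -m handwheel"; 
$H '[[0,-0.004,0,0],[0,-0.0085,0.002,0],[0,-0.0085,0.002,0]]' >/dev/null&& python3 chk.py 8
python3 - <<'E'
from h import *
from rig import vision
import cv2
d=vision.camera("scene");s=vision.camera("side")
a=d["frame"][150:250,255:375,::-1];b=s["frame"][120:265,240:370,::-1]
c=np.zeros((520,800,3),np.uint8);c[:333,:400]=cv2.resize(a,(400,333),interpolation=2);c[:446,400:]=cv2.resize(b,(400,446),interpolation=2)
cv2.imwrite("pics/n1.png",c)
E
```

```text
t13.38 th 1.654 r 0.1480 Ft 2.2 Fr -6.8 w 0.0194
```

View pics/n1.png

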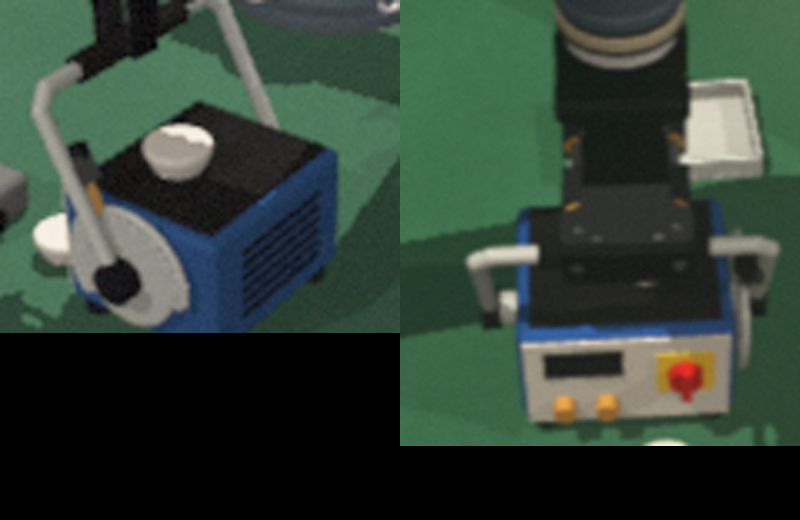

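The handle is held forward of upright, with the plunger at the rim near (95,205) in the left crop and the tin in place. I'll creep on until resistance builds.

```bash
H="python3 -m handwheel"; 
$H '[[0,-0.004,0,0],[0,-0.0085,0.001,0],[0,-0.0085,0.001,0],[0,-0.0085,0.001,0]]' >/dev/null&& python3 chk.py 7&&
$H '[[0,-0.004,0.001,0],[0,-0.0084,0.002,0],[0,-0.0084,0.002,0],[0,-0.0084,0.002,0]]' >/dev/null&& python3 chk.py 7&&
$H '[[0,-0.004,0.001,0],[0,-0.0083,0.0025,0],[0,-0.0083,0.0025,0],[0,-0.0083,0.0025,0]]' >/dev/null&& python3 chk.py 7
```

```text
t13.82 th 1.664 r 0.1481 Ft -0.5 Fr -12.0 w 0.0196
  t14.15 th 1.673 r 0.1482 Ft -3.9 Fr -11.9 w 0.0193
  t14.48 th 1.683 r 0.1482 Ft -7.2 Fr -13.7 w 0.0194
```

```bash
H="python3 -m handwheel"; 
$H '[[0,-0.002,0.004,0],[0,-0.004,0.008,0],[0,-0.004,0.008,0]]' >/dev/null; python3 chk.py 12&&
$H '[[0,-0.004,0.003,0],[0,-0.0083,0.004,0],[0,-0.0083,0.004,0],[0,-0.0083,0.004,0]]' >/dev/null&& python3 chk.py 12
```

```text
t14.73 th 1.696 r 0.1480 Ft -10.2 Fr -3.7 w 0.0193
  t15.07 th 1.712 r 0.1480 Ft -11.1 Fr -4.2 w 0.0196
```

```bash
H="python3 -m handwheel"; 
$H '[[0,0.004,-0.002,0],[0,0.0085,-0.003,0],[0,0.0085,-0.003,0],[0,0.0085,-0.003,0]]' >/dev/null; python3 chk.py; 
$H '[[0,0.004,-0.002,0],[0,0.0075,-0.003,0],[0,0.0075,-0.003,0],[0,0.0075,-0.003,0]]' >/dev/null; python3 chk.py
```

```text
t15.40 th 1.707 r 0.1481 Ft -5.1 Fr -3.9 w 0.0192
  t15.73 th 1.695 r 0.1482 Ft -3.4 Fr -3.0 w 0.0196
```

```bash
H="python3 -m handwheel"; 
$H '[[0,0.004,-0.001,0],[0,0.0075,-0.002,0],[0,0.0075,-0.002,0],[0,0.0075,-0.002,0]]' >/dev/null; python3 chk.py; 
$H '[[0,0.004,-0.001,0],[0,0.0075,-0.002,0],[0,0.0075,-0.002,0],[0,0.0075,-0.002,0]]' >/dev/null; python3 chk.py
```

```text
t16.07 th 1.685 r 0.1482 Ft -1.0 Fr -0.3 w 0.0195
  t16.40 th 1.677 r 0.1482 Ft 2.6 Fr 1.2 w 0.0196
```

Centred in the notch, so I'm releasing and retreating upward.

```bash
H="python3 -m handwheel"; 
$H '[[0,0,0,0],[0,0,0,0],[0,0,0,0],[0,0,0,0],[0,0,0,0],[0,0,0,0]]' 65 | grep -E 'width|ft_'; python3 chk.py
$H '[[0,0,-0.05,0],[0,0,-0.12,0],[0,0,-0.22,0],[0,0,-0.32,0],[0,0,-0.42,0],[0,0,-0.5,0],[0,0,-0.5,0],[0,0,-0.5,0],[0,0,-0.5,0]]' | grep -E 'pos|ft_'
python3 - <<'E'
from h import *
from rig import vision
import cv2
d=vision.camera("scene");s=vision.camera("side")
for c in("scene","side"): print(c,[(np.round(r["point"]).tolist(),round(r["conf"],2)) for r in vision.look_for(c,"plunger")][:2])
a=d["frame"][150:250,255:375,::-1];b=s["frame"][120:265,240:370,::-1]
c=np.zeros((520,800,3),np.uint8);c[:333,:400]=cv2.resize(a,(400,333),interpolation=2);c[:446,400:]=cv2.resize(b,(400,446),interpolation=2)
cv2.imwrite("pics/n2.png",c)
E
```

```text
ft_force: [-0.2, 0.3, 0.0]
grip_width: 0.0509
  t16.90 th 1.669 r 0.1460 Ft -0.1 Fr -0.1 w 0.0509
position: [0.5045, -0.0661, 0.3349]
ft_force: [-0.6, -0.1, -0.9]
scene [([209.0, 285.0], 0.4)]
side [([208.0, 355.0], 0.6)]
```

View pics/n2.png

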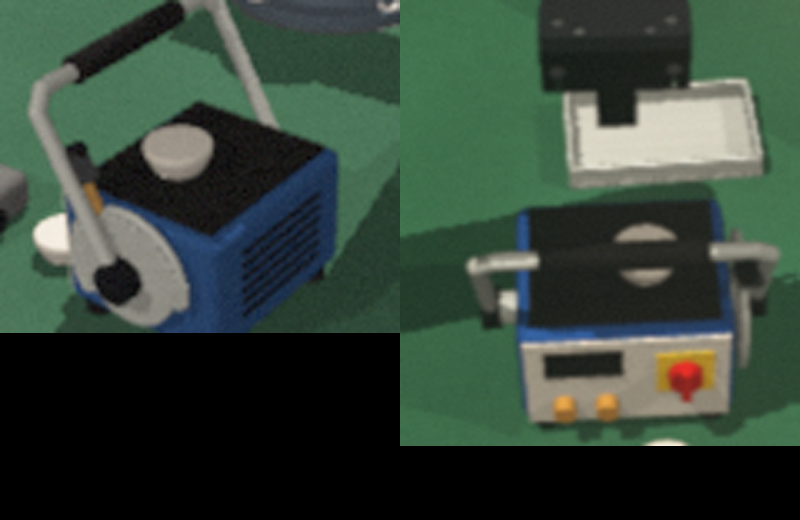

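```bash
python3 - <<'E'
from h import *
from rig import vision
import cv2
ds={c:vision.camera(c) for c in("scene","side")}
def hit(c,rc,xo,p):
    d=ds[c];M=np.array(d["cam_to_world"]);w=M[:3,:3]@np.linalg.inv(np.array(d["K"]))@[rc[1],rc[0],1]
    B=R.from_euler('z',p[2]).as_matrix().T; o=B@(M[:3,3]-[p[0],p[1],0]);v=B@w
    q=o+v*(xo-o[0])/v[0]; q=q-[0,0,.065]
    return np.round([q[1],q[2],np.hypot(q[1],q[2]),np.arctan2(q[2],q[1])-.35],3)
p=[.5323,-.0092,-.45]
dd=lambda old: None
old=cv2.imread("pics/side0.png")
for xo in(.075,.083,.09): print(xo,hit("side",(175,348),xo,p),hit("side",(208,355),xo,p),hit("scene",(150+162/3.333,255+79/3.333),xo,p))
now=ds["side"]["frame"][:,:,::-1]; f=lambda im,r,c:cv2.resize(im[r:r+50,c:c+50],(395,395),interpolation=2)
sc=ds["scene"]["frame"][:,:,::-1]
cv2.imwrite("pics/k.png",np.hstack([f(now,182,330),f(sc,185,262)]))
E
```

```text
0.075 [0.002 0.128 0.128 1.208] [-0.146  0.19   0.24   1.876] [-0.045  0.064  0.078  1.827]
0.083 [0.082 0.051 0.096 0.203] [-0.082  0.119  0.145  1.821] [-0.036  0.071  0.08   1.694]
0.09 [ 0.152 -0.017  0.153 -0.464] [-0.025  0.057  0.062  1.638] [-0.029  0.077  0.083  1.584]
```

View pics/k.png

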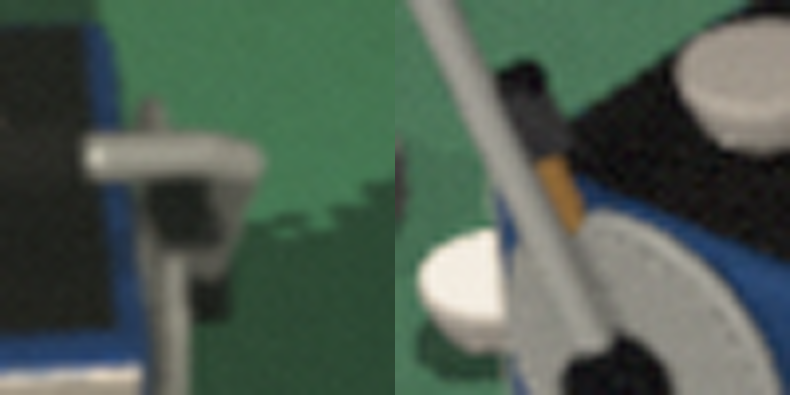

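The right crop shows the brass tip sitting below the plate's rim line (580,232 against a rim edge at about 590,212), so it's in the notch. This agrees with the force signature.

```bash
python3 -c "
from rig import job
print(job.hand_in())"
```

```text
the job is handed in; nothing more can be done
None
```

I swung the handle over into the catch-plate notch at about 1.6–1.7 rad, let go and backed the arm clear, then handed the job in; the force I felt and the last picture both show the plunger dropped in, but I couldn't read its travel directly and no verdict was returned.

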